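# Fit the matching binding bar on a post-bound album

### The arm

A 6-joint arm with a two-finger parallel gripper is mounted at the origin on the work surface. World frame = base frame: x ahead of the robot, y to its left, z up, the work surface at z = 0. Lengths are in mm, angles in rad, forces in N, time in s.
With the tool pointing down it reaches from about 275 to 1000 mm from the base axis. Payload 8.4 kg.
Tool frame: the origin (TCP) lies at the very end of the fingers, on their centre line; the grasp point (between the pads) lies 19 mm behind it; z points along the fingers, y is the direction in which the jaws open and shut (so a half turn about z gives the same grasp; the last joint's range is limited). The gripper opens to 85 mm and grips with 20 to 120 N. Pads are 22 mm wide; open, the fingers measure 114 mm over their backs; the gripper's body (76 mm by 85 mm) begins 54 mm behind the grasp point. The pads swing forward as they close: fully open they stand 13 mm farther back than shut.
Start: joints at [1.261, 0.353, 1.633, -0, 1.155, -0.002], TCP at [189.35, 595.629, 231.281] pointing down, gripper open.
Joint ranges: [-2.63, 2.63], [-0.92, 2.1], [0.06, 2.66], [-1.3, 4.44], [0, 2.69], [-3.02, 3.02]. Speed limits (rad/s): [2.22, 2.22, 2.79, 3.14, 3.14, 3.14].

### API

Orientations are given as [roll, pitch, yaw] about the fixed x, y, z axes, in that order (R = Rz(yaw) Ry(pitch) Rx(roll)).
In Python, from rig import readout, grab_frame, calibration, r gives the robot as it stands. The module is installed in compiled form; this text tells all that it offers.
- The arm moves only by the tool play_rows, never from a script. Its argument "rows" is a list of rows, each a list of 3 entries, a list of its own where there are three numbers: the closure in counts, from 0 (fully open) to 255 (shut), then the shift along the tool's x, y, z in cm, then the turn, a rotation vector about the tool's x, y, z in rad. In form: [[gripper, [dx, dy, dz], [rx, ry, rz]], ...]. A call has 1 to 12 rows; each row is the pose to reach, as a shift and turn from the pose commanded when the call began, along the tool's axes at that moment; what a row does not reach only later rows make up. A row lasts 1/12 s, in which the tool goes at most 41.7 mm and 7.16 degrees, less where a joint would pass 70% of its speed; a pose out of reach is approached as far as the arm can. A call with a gripper value outside its range is refused whole. The fingers move at their own pace and stop on an object; "squeeze" is the grip in N (left out, the last holds). Time passes only in rows, so rows that repeat a pose let the fingers close. It gives the time, the measured TCP pose, the force and the opening at its end, in the units of the state.
- readout.sense(): the state, without advancing time (a new reading comes with each control period).
- grab_frame(name): name is "scene" or "top" or "wrist"; returns (picture, depth): 480x640x3 uint8, red, green, blue; 480x640 float32, mm along the optical axis (not along the pixel's ray), 0 where there is no reading.
- calibration(name): a dict with "vfov" (degrees; the focal length in pixels is half the picture's height over the tangent of half this angle, whatever the lens; pixels are square), "cx", "cy" (the principal point, pixels), "k1" (the pictures are not rectified: a ray, as slopes to the right and down, at radius r is drawn at 1 + k1 r^2 times it, then the intrinsics apply), "cam_to_world" (4x4, takes a point from camera to world coordinates). Camera axes: x right, y down, z forward; pixel columns grow to the right and rows downward; lengths in mm; the calibration is good to about 2 mm. A picture is of the moment at which its call begins: read the wrist's pose just before it. calibration takes no time and is no camera call; for the wrist camera it gives the pose at the moment of the call.
- r.sign_off(): hands the job in, once; it reports no verdict.
The state is a dict: "clock": time; "qpos": joint angles; "qvel": joint speeds; "joint_efforts": joint torques, N m; "eef_pos": TCP position; "tcp_rot": TCP orientation; "contact_force": force on the tool from outside, world axes, zero at the start; "wrist_torque": the same for the moment, N m; "opening": opening from 0.0 (shut) to 1.0 (fully open).
Only numpy, scipy, OpenCV 4.12 (cv2) and the standard library are available. Lean on these libraries where they do the work, as an engineer would, in place of code of your own. Each camera call takes 0.05 s, during which the arm holds its last target.

### The job

Look at the finished album lying on the green cutting mat, take the wooden bar with the same end shape out of the tray and lower it over both brass posts of the unfinished album until it lies flat and fully home on the cover. Then gently set the bookbinder's weight lengthwise on that bar, midway between the posts, so that the pages settle. Leave the other bars in place in the tray, do not drop anything, and leave the screwdriver and the dish where they are.

Things in the scene. Friction and masses are not known exactly. Their poses are not given: they have to be found in the camera images.
- bar_round_c (a point): Loose light-brown wooden binding bar, 180 x 42 x 14 mm, about 90 g, with half-round ends (radius 21 mm); flat in the tray. The point is its centre, half-way up (7 mm above its underside); x along its length, z up. Two 9.6 mm through holes on its centre line at x = -60 and +60 mm. The same turned end for end.
- bar_pointed_c (a point): Loose light-brown wooden binding bar, 180 x 42 x 14 mm, about 90 g, with pointed ends (each end tapers over its last 21 mm to a point on the centre line); flat in the tray. The point is its centre, half-way up (7 mm above its underside); x along its length, z up. Two 9.6 mm through holes on its centre line at x = -60 and +60 mm. The same turned end for end.
- bar_notched_c (a point): Loose light-brown wooden binding bar, 180 x 42 x 14 mm, about 90 g, with swallow-tail ends (a V-notch 21 mm deep cut into each end, a sharp tip at either side); flat in the tray. The point is its centre, half-way up (7 mm above its underside); x along its length, z up. Two 9.6 mm through holes on its centre line at x = -60 and +60 mm. The same turned end for end.
- volume_round_c (a point): Finished dark-red album, fixed, 160 x 210 x 32 mm, its wooden bar with half-round ends (radius 21 mm) held along the spine by two brass caps (50 mm high there). The point is the album's middle, 16 mm above the desk. One of the three finished albums lies on the mat; the other two lie elsewhere and do not count.
- volume_pointed_c (a point): Finished dark-red album, fixed, 160 x 210 x 32 mm, its wooden bar with pointed ends (each end tapers over its last 21 mm to a point on the centre line) held along the spine by two brass caps (50 mm high there). The point is the album's middle, 16 mm above the desk. One of the three finished albums lies on the mat; the other two lie elsewhere and do not count.
- volume_notched_c (a point): Finished dark-red album, fixed, 160 x 210 x 32 mm, its wooden bar with swallow-tail ends (a V-notch 21 mm deep cut into each end, a sharp tip at either side) held along the spine by two brass caps (50 mm high there). The point is the album's middle, 16 mm above the desk. One of the three finished albums lies on the mat; the other two lie elsewhere and do not count.
- mat: Green cutting mat, 190 x 300 x 2 mm, fixed flat on the desk; origin at its centre on the desk. The finished album lying on it (middle within 20 mm of the mat's) is the one to match.
- tray: Low wooden tray, fixed, 216 x 306 mm outside, rim 12 mm high, felt floor 4 mm above the desk; origin at its centre on the desk. The three bars lie in it side by side, 84 mm apart along its y, each roughly along its x; which bar lies where varies. They differ only in the shape of their ends.
- album_seat (a point): On the unfinished dark-red album (fixed, 160 x 210 mm, flat top 32 mm above the desk, no bar yet): the point on the cover midway between its two brass posts. z up; y along the spine, through both posts (at y = -60 and +60 mm). The cover reaches 26 mm towards -x (spine edge) and 134 mm towards +x. A bar fully home lies flat on the cover with its length along y.
- post_tip (a point): Tip of the unfinished album's post at y = +60 mm (the other is its twin at -60 mm). Brass, fixed, 8 mm in diameter, 22 mm high above the cover; the top 5 mm narrows to 3 mm. The posts stand 8 mm above the top of a bar that is fully home.
- weight_c (a point): Loose bookbinder's weight, about 0.55 kg, on the desk: a grey steel block 64 long (x) x 38 wide (y) x 30 mm high, and in line on top of it a wooden grip 46 long (x) x 20 wide (y) x 40 mm high; 70 mm high in all. The point is on its axis half-way up (35 mm above its underside); z up. Nearly all the mass is in the block.
- screwdriver: Bystander: screwdriver lying on the desk, 190 mm long.
- cap_dish: Bystander: small white dish, 90 mm across, 12 mm high, with two brass caps in it.
There are look-alikes about, which are no part of the job. There is more than one size of the part that bears weight_c; the job needs the smallest.

How it is judged (in metres and radians):
On the way:
1. the bar that matches the album on the mat lies flat and fully home over both posts of the unfinished album (((horizontal distance between volume_round_c and mat below 0.06 m and horizontal distance between bar_round_c and album_seat below 0.003 m and z of bar_round_c in the frame of album_seat below 0.009 m and angle between the x axis of bar_round_c and the y axis of album_seat, either way round below 0.03 rad and angle between bar_round_c's own z axis and vertical below 0.03 rad) or (horizontal distance between volume_pointed_c and mat below 0.06 m and horizontal distance between bar_pointed_c and album_seat below 0.003 m and z of bar_pointed_c in the frame of album_seat below 0.009 m and angle between the x axis of bar_pointed_c and the y axis of album_seat, either way round below 0.03 rad and angle between bar_pointed_c's own z axis and vertical below 0.03 rad) or (horizontal distance between volume_notched_c and mat below 0.06 m and horizontal distance between bar_notched_c and album_seat below 0.003 m and z of bar_notched_c in the frame of album_seat below 0.009 m and angle between the x axis of bar_notched_c and the y axis of album_seat, either way round below 0.03 rad and angle between bar_notched_c's own z axis and vertical below 0.03 rad))), for 0.2 s.
At the end, for the whole second after the job is handed in: The matching bar lies home on the unfinished album: centred between the posts within 3 mm, at most 2 mm up, level and in line within 0.03 rad. The weight rests upright on it, within 15 mm of its centre and 0.26 rad of its length. The other two bars moved less than 30 mm (((horizontal distance between volume_round_c and mat below 0.06 m and horizontal distance between bar_round_c and album_seat below 0.003 m and z of bar_round_c in the frame of album_seat below 0.009 m and angle between the x axis of bar_round_c and the y axis of album_seat, either way round below 0.03 rad and angle between bar_round_c's own z axis and vertical below 0.03 rad and horizontal distance between weight_c and bar_round_c below 0.015 m and z of weight_c in the frame of bar_round_c between 0.039 and 0.045 m and angle between the x axis of weight_c and the x axis of bar_round_c, either way round below 0.26 rad and distance of each of bar_pointed_c, bar_notched_c from where it was at the start of the episode below 0.03 m) or (horizontal distance between volume_pointed_c and mat below 0.06 m and horizontal distance between bar_pointed_c and album_seat below 0.003 m and z of bar_pointed_c in the frame of album_seat below 0.009 m and angle between the x axis of bar_pointed_c and the y axis of album_seat, either way round below 0.03 rad and angle between bar_pointed_c's own z axis and vertical below 0.03 rad and horizontal distance between weight_c and bar_pointed_c below 0.015 m and z of weight_c in the frame of bar_pointed_c between 0.039 and 0.045 m and angle between the x axis of weight_c and the x axis of bar_pointed_c, either way round below 0.26 rad and distance of each of bar_round_c, bar_notched_c from where it was at the start of the episode below 0.03 m) or (horizontal distance between volume_notched_c and mat below 0.06 m and horizontal distance between bar_notched_c and album_seat below 0.003 m and z of bar_notched_c in the frame of album_seat below 0.009 m and angle between the x axis of bar_notched_c and the y axis of album_seat, either way round below 0.03 rad and angle between bar_notched_c's own z axis and vertical below 0.03 rad and horizontal distance between weight_c and bar_notched_c below 0.015 m and z of weight_c in the frame of bar_notched_c between 0.039 and 0.045 m and angle between the x axis of weight_c and the x axis of bar_notched_c, either way round below 0.26 rad and distance of each of bar_round_c, bar_pointed_c from where it was at the start of the episode below 0.03 m)) and angle between weight_c's own z axis and vertical below 0.08 rad and linear speed of weight below 0.02 m/s and angular speed of weight below 0.1 rad/s); the robot touches nothing.
It fails at once if the weight was dropped (fell free by more than about 8 mm) (contact force between the fingers and weight below 0.02 N and linear speed of weight above 0.4 m/s).
It fails at once if a bar was dropped (fell free by more than about 20 mm) ((contact force between the fingers and bar_round below 0.02 N and linear speed of bar_round above 0.63 m/s) or (contact force between the fingers and bar_pointed below 0.02 N and linear speed of bar_pointed above 0.63 m/s) or (contact force between the fingers and bar_notched below 0.02 N and linear speed of bar_notched above 0.63 m/s)).
It fails at once if the screwdriver was moved by more than 40 mm (distance of screwdriver from where it was at the start of the episode above 0.04 m).
It fails at once if the dish was moved by more than 40 mm (distance of cap_dish from where it was at the start of the episode above 0.04 m).
It also fails if it takes over 64 s, if anything falls off the work surface, if the arm or the gripper's body presses on something with over 40 N, if the wrist force passes 120 N, or if a joint passes its speed limit or range.

## Working session

There is one attempt and no reset: what is moved stays moved. The work goes in short steps, Python scripts to look and compute and a tool call to move; the robot and the scene stay as the last step left them, time stands still between calls to the robot, and variables do not carry over. Pictures are saved under pics/ and viewed, and the job is handed in when it is done.

Besides the shell and the picture viewer there is one more tool, called after ">>>" as name(argument=value, ...) on one line, values as JSON. play_rows: Moves the arm, as the interface text tells. Its arguments: {"type":"object","properties":{"rows":{"type":"array"},"squeeze":{"type":"number"}},"required":["rows"]}

```bash
mkdir -p pics; cat > h.py <<'E'
import numpy as np, cv2
from rig import readout, grab_frame, calibration, r
def save(n,img): cv2.imwrite('pics/'+n+'.png',cv2.cvtColor(img,cv2.COLOR_RGB2BGR))
E
python3 - <<'E'
from h import *
for n in ("scene","top"):
    c=calibration(n); p,d=grab_frame(n); save(n+'0',p); np.savez(n+'0.npz',p=p,d=d,**{k:np.array(v) for k,v in c.items()})
    print(n,c)
print(readout.sense())
E
```

```text
scene {'vfov': 56.58589582173914, 'cx': 320.0264468390447, 'cy': 240.66377745672222, 'k1': -0.1109821990645535, 'cam_to_world': array([[-4.01808151e-01,  7.47639453e-01, -5.28758411e-01,
         1.18953736e+03],
       [ 9.15674851e-01,  3.22062640e-01, -2.40447962e-01,
         3.29171997e+02],
       [-9.47505293e-03, -5.80784731e-01, -8.14002039e-01,
         1.12234640e+03],
       [ 0.00000000e+00,  0.00000000e+00,  0.00000000e+00,
         1.00000000e+00]])}
top {'vfov': 57.25757965604587, 'cx': 322.87794680252506, 'cy': 237.16633565944585, 'k1': -0.06403771457582179, 'cam_to_world': array([[-2.70918952e-02, -9.75525640e-01,  2.18210347e-01,
         2.63558075e+02],
       [-9.99610080e-01,  2.79144444e-02,  6.87065194e-04,
         1.87879346e+01],
       [-6.76147032e-03, -2.18106648e-01, -9.75901518e-01,
         1.26032692e+03],
       [ 0.00000000e+00,  0.00000000e+00,  0.00000000e+00,
         1.00000000e+00]])}
{'clock': 0.1, 'qpos': array([ 1.26059958e+00,  3.53584038e-01,  1.63405198e+00,  3.47607649e-05,
        1.15523337e+00, -2.39802147e-03]), 'qvel': array([ 0.00035933, -0.00253191, -0.00314245,  0.00129617,  0.00059115,
       -0.00064328]), 'joint_efforts': array([ 5.06560209e-04, -6.06349111e+01, -3.42820644e+01,  1.56578249e-04,
        3.94456292e-03,  2.54639428e-05]), 'eef_pos': array([189.20676067, 595.21661051, 230.63688368]), 'tcp_rot': array([-3.14031600e+00, -3.48458537e-05,  2.83377985e+00]), 'contact_force': array([ 0.56571046, -0.10933967, -0.19257331]), 'wrist_torque': array([-0.04732245, -0.02526632, -0.0581913 ]), 'opening': 0.9994230331243698}
```

View pics/top0.png

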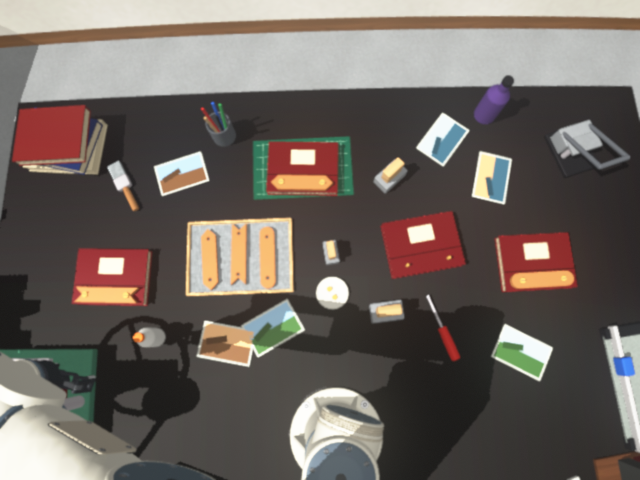

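View pics/scene0.png

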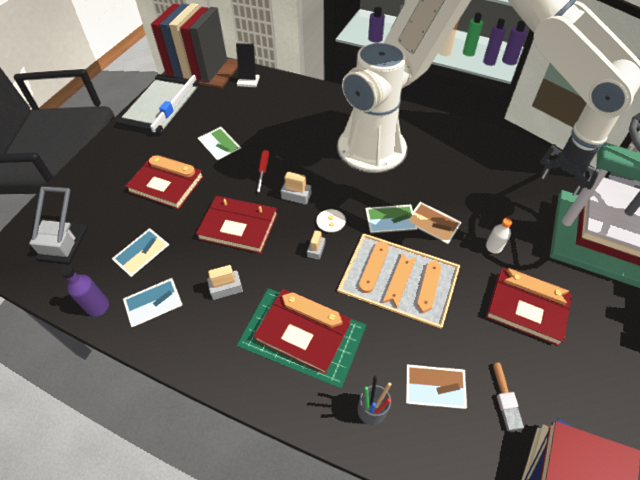

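The album on the mat (top view 302,168) looks pointed. There are three weights, at top (390,174), (331,250) and (387,311), and the one at (331,250) looks smallest. I'll enlarge crops to confirm both.

```bash
python3 - <<'E'
from h import *
s=np.load('scene0.npz')['p'];t=np.load('top0.npz')['p']
rs=lambda a,w,h: cv2.resize(a,(w,h),interpolation=cv2.INTER_CUBIC)
a=rs(t[130:205,245:360],400,261); b=rs(t[210:300,180:300],400,300)
save('c1',np.vstack([a,b]))
b=rs(t[150:330,290:480],400,379); a=rs(s[160:310,190:350],400,375)
save('c2',np.hstack([b[:375],a]))
# weight sizes: use depth
z=np.load('top0.npz');d=z['d'];f=240/np.tan(np.radians(float(z['vfov'])/2));M=z['cam_to_world']
v,u=np.mgrid[:480,:640];xd=(u-z['cx'])/f;yd=(v-z['cy'])/f
x,y=xd.copy(),yd.copy()
for _ in range(8):
    q=1+float(z['k1'])*(x*x+y*y);x,y=xd/q,yd/q
P=np.stack([x*d,y*d,d],-1)@M[:3,:3].T+M[:3,3]
np.save('Ptop.npy',P)
for c in [(390,174),(331,250),(387,311)]:
    S=P[c[1]-22:c[1]+23,c[0]-22:c[0]+23].reshape(-1,3)
    for lo,hi in((15,40),(40,110)):
        k=S[(S[:,2]>lo)&(S[:,2]<hi)]
        if len(k)>3: print(c,lo,len(k),k.mean(0).round(),np.percentile(k[:,2],[5,50,98]).round(),cv2.minAreaRect(k[:,:2].astype(np.float32)))
for n,c in dict(cover=(421,255),matalbum=(300,185),desk=(360,240)).items(): print(n,P[c[1],c[0]])
E
```

```text
(390, 174) 15 154 [ 704. -177.   33.] [17. 36. 40.] ((720.4884643554688, -183.69850158691406), (52.936649322509766, 88.5215835571289), 41.52289581298828)
(390, 174) 40 451 [ 713. -181.   72.] [ 41.  82. 100.] ((719.8121337890625, -183.16241455078125), (52.168678283691406, 85.74296569824219), 41.58962631225586)
(331, 250) 15 174 [489.   0.  30.] [24. 30. 38.] ((495.31671142578125, -0.17517852783203125), (64.92426300048828, 38.135643005371094), 7.724030017852783)
(331, 250) 40 132 [493.   0.  68.] [53. 70. 75.] ((495.59039306640625, -0.11739349365234375), (45.970584869384766, 19.956668853759766), 7.860717296600342)
(387, 311) 15 115 [ 322. -140.   36.] [23. 38. 40.] ((324.87982177734375, -149.78973388671875), (52.34033203125, 88.29653930664062), 5.518296718597412)
(387, 311) 40 505 [ 323. -147.   71.] [ 41.  85. 100.] ((324.587158203125, -149.67803955078125), (51.84530258178711, 87.80221557617188), 6.078400135040283)
cover [ 477.52621441 -256.67885622   36.53216532]
matalbum [692.12565473  81.94671416  47.22658137]
desk [533.43416524 -88.80034204   1.42274937]
```

View pics/c1.png

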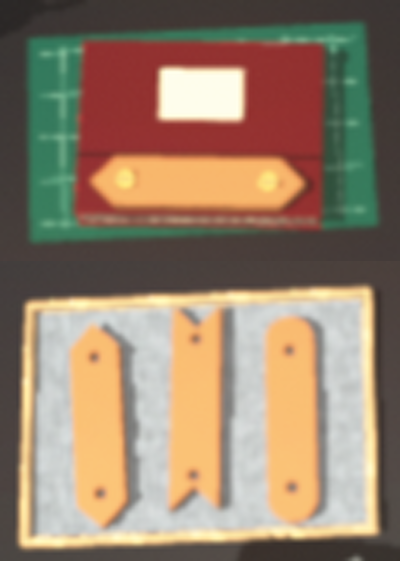

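View pics/c2.png

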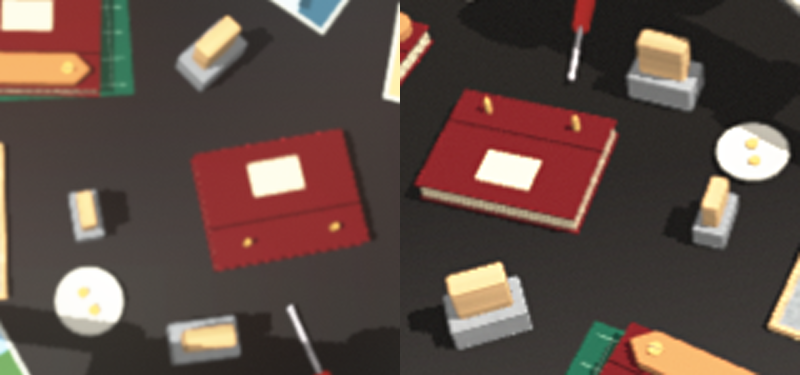

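The crops confirm it. The mat album has pointed ends, and the matching bar is the left one in the tray, at top (209,260). The weight at top (331,250) measures 65x38 with a 46x20 grip and is 70 high, so it is the smallest; the other two measure 88x52x~100. The posts are at about (407,272) and (449,264). Next I'll measure coarse positions.

```bash
cat >> h.py <<'E'
def undist(c,u,v):
    f=240/np.tan(np.radians(c['vfov'])/2)
    K=np.array([[f,0,c['cx']],[0,f,c['cy']],[0,0,1.]])
    p=cv2.undistortPoints(np.array([[[u,v]]],float),K,np.array([c['k1'],0,0,0,0.]))  # x,y slopes
    return p[0,0]
def ray(c,u,v):
    s=undist(c,u,v);M=np.array(c['cam_to_world']);return M[:3,3],M[:3,:3]@np.array([s[0],s[1],1.])
def onz(c,u,v,z):
    o,d=ray(c,u,v);return o+d*(z-o[2])/d[2]
def tri(rs):
    A=np.zeros((3,3));b=np.zeros(3)
    for o,d in rs:
        d=d/np.linalg.norm(d);Q=np.eye(3)-np.outer(d,d);A+=Q;b+=Q@o
    return np.linalg.solve(A,b)
def proj(c,P):
    f=240/np.tan(np.radians(c['vfov'])/2);M=np.array(c['cam_to_world'])
    q=M[:3,:3].T@(np.asarray(P,float)-M[:3,3]);x,y=q[:2]/q[2];k=1+c['k1']*(x*x+y*y)
    return c['cx']+f*x*k,c['cy']+f*y*k
E
python3 - <<'E'
from h import *
from scipy.spatial.transform import Rotation as R
z=np.load('top0.npz');c=calibration('top');p=z['p']
hsv=cv2.cvtColor(p,cv2.COLOR_RGB2HSV)
m=cv2.inRange(hsv,(8,100,150),(22,255,255)); m[:215]=0;m[305:]=0;m[:,:192]=0;m[:,288:]=0
n,l,st,ce=cv2.connectedComponentsWithStats(m)
for i in range(1,n):
    if 300<st[i,4]<3000 and st[i,2]<40:
        ys,xs=np.where(l==i)
        W=np.array([onz(c,a,b,18)[:2] for a,b in zip(xs,ys)],np.float32)
        print(st[i],ce[i],cv2.minAreaRect(W))
for u,v in((407,272),(449,264)): print('post',onz(c,u,v,50))
s=readout.sense();w=calibration('wrist');T=np.eye(4);T[:3,:3]=R.from_euler('xyz',s['tcp_rot']).as_matrix();T[:3,3]=s['eef_pos']
print(np.linalg.inv(T)@w['cam_to_world'],w['vfov'],w['k1'])
p,d=grab_frame('wrist');save('w0',p)
E
```

```text
[231 224  16  60 805] [238.54037267 253.36024845] ((501.2772216796875, 263.82562255859375), (42.471195220947266, 172.31674194335938), 89.54127502441406)
[260 227  16  61 846] [267.3321513  256.88179669] ((488.8147888183594, 181.00355529785156), (175.6864776611328, 42.126121520996094), 1.205092191696167)
[201 230  18  60 806] [209.47270471 259.15012407] ((486.178466796875, 348.1864929199219), (173.60415649414062, 43.55529022216797), 4.25559139251709)
post [ 428.47184383 -211.07944695   50.        ]
post [ 447.35107689 -330.36820931   50.        ]
[[ 4.08403042e-04 -9.57480027e-01 -2.88499275e-01  7.32587938e+01]
 [ 9.99999704e-01  5.79050083e-04 -5.06157139e-04  6.52927383e-01]
 [ 6.51690880e-04 -2.88498983e-01  9.57479980e-01 -1.42294685e+02]
 [ 0.00000000e+00  0.00000000e+00  0.00000000e+00  1.00000000e+00]] 68.03876868029934 -0.0367671483167781
```

View pics/w0.png

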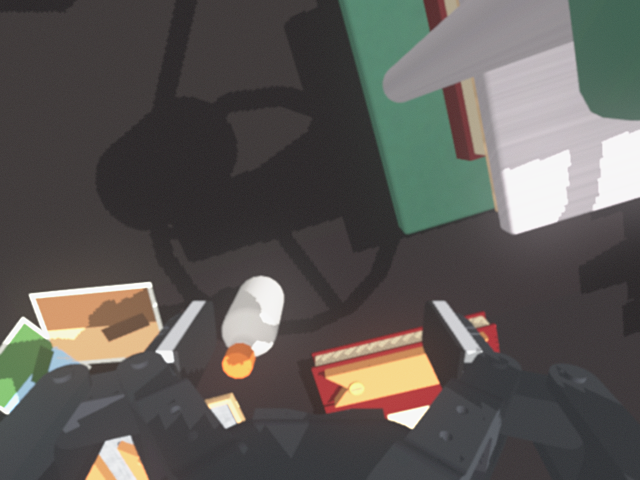

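```bash
cat >> h.py <<'E'
from scipy.spatial.transform import Rotation as R
def goto(x,y,z,yawdeg):
    s=readout.sense();R0=R.from_euler('xyz',s['tcp_rot']).as_matrix()
    R1=R.from_euler('xyz',[np.pi,0,np.radians(yawdeg)]).as_matrix()
    d=np.array([x,y,z])-s['eef_pos'];q=R.from_matrix(R0.T@R1).as_rotvec()
    print('clk',s['clock'],'shift cm',(R0.T@d/10).round(3),'rot',q.round(4),'rows',np.linalg.norm(d)/41.7,np.degrees(np.linalg.norm(q))/7.16,'F',s['contact_force'].round(2),'op',round(s['opening'],3),'pos',s['eef_pos'].round(2),'rpy',np.degrees(s['tcp_rot']).round(2))
E
python3 -c "
from h import *
goto(486,348,150,184.3)"
```

```text
clk 0.15 shift cm [-35.77  -14.565   8.088] rot [-1.100e-03 -2.000e-04 -3.829e-01] rows 9.46267455987303 3.063839337088312 F [-1.01 -0.56 -0.03] op 0.995 pos [189.27 595.26 230.71] rpy [-179.94    0.    162.36]
```

>>> play_rows(rows=[[0,[-12,-5,0],[0,0,-0.12]],[0,[-24,-10,0],[0,0,-0.24]],[0,[-35.8,-14.6,2],[0,0,-0.383]],[0,[-35.8,-14.6,8],[0,0,-0.383]],[0,[-35.8,-14.6,8],[0,0,-0.383]],[0,[-35.8,-14.6,8],[0,0,-0.383]],[0,[-35.8,-14.6,8],[0,0,-0.383]],[0,[-35.8,-14.6,8],[0,0,-0.383]],[0,[-35.8,-14.6,8],[0,0,-0.383]],[0,[-35.8,-14.6,8],[0,0,-0.383]],[0,[-35.8,-14.6,8],[0,0,-0.383]],[0,[-35.8,-14.6,8],[0,0,-0.383]]])

```text
clock: 1.15
eef_pos: [486.7, 346.8, 150.5]
tcp_rot: [-3.141, -0.001, -3.069]
contact_force: [-0.9, -0.1, -0.4]
opening: 1.002
```

```bash
python3 - <<'E'
from h import *
goto(486,348,150,184.3)
c=calibration('wrist');p,d=grab_frame('wrist');save('w1',p);np.savez('w1.npz',p=p,d=d,**c)
print(c['cam_to_world'].round(2))
E
```

```text
clk 1.15 shift cm [0.061 0.121 0.052] rot [-0.0006 -0.0014 -0.0027] rows 0.03472997322485283 0.024630621059410947 F [-0.91 -0.06 -0.4 ] op 1.002 pos [486.69 346.84 150.52] rpy [-1.7996e+02 -8.0000e-02 -1.7585e+02]
[[-7.0000e-02  9.6000e-01  2.9000e-01  4.1401e+02]
 [ 1.0000e+00  7.0000e-02  2.0000e-02  3.4210e+02]
 [-0.0000e+00  2.9000e-01 -9.6000e-01  2.9293e+02]
 [ 0.0000e+00  0.0000e+00  0.0000e+00  1.0000e+00]]
```

View pics/w1.png

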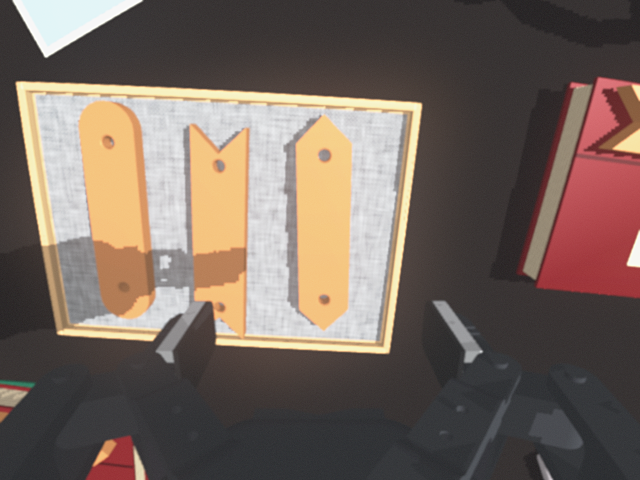

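The pointed bar lies in the middle right of this view, with its holes at (325,155) and (325,299).

```bash
cat >> h.py <<'E'
def bar(c,p,z,roi,seed):
    hsv=cv2.cvtColor(p,cv2.COLOR_RGB2HSV);m=cv2.inRange(hsv,(8,90,190),(22,255,255))
    k=np.zeros_like(m);k[roi[1]:roi[3],roi[0]:roi[2]]=1;m=m*k
    cs,h=cv2.findContours(m,cv2.RETR_CCOMP,cv2.CHAIN_APPROX_NONE)
    i=max((i for i in range(len(cs)) if h[0][i][3]<0),key=lambda i:cv2.contourArea(cs[i]))
    W=np.array([onz(c,*q[0],z)[:2] for q in cs[i]],np.float32);rr=cv2.minAreaRect(W);print('rect',rr)
    hs=[]
    for j in range(len(cs)):
        if h[0][j][3]==i and cv2.contourArea(cs[j])>20:
            Mo=cv2.moments(cs[j]);u,v=Mo['m10']/Mo['m00'],Mo['m01']/Mo['m00'];hs.append(onz(c,u,v,z));print('hole',(u,v),hs[-1].round(2))
    if len(hs)==2:
        a,b=hs;print('mid',((a+b)/2).round(2),'len',np.linalg.norm(a-b),'ang',np.degrees(np.arctan2(*(a-b)[1::-1])))
E
python3 - <<'E'
from h import *
z=np.load('w1.npz');c={k:z[k] if z[k].ndim else float(z[k]) for k in('vfov','cx','cy','k1','cam_to_world')}
bar(c,z['p'],18,(285,105,360,335),None)
E
```

```text
rect ((489.14996337890625, 350.84124755859375), (176.29234313964844, 41.892120361328125), 4.122353553771973)
hole (324.1381578947368, 298.68859649122805) [547.85 356.34  18.  ]
hole (323.82299741602066, 154.97286821705427) [429.14 346.91  18.  ]
mid [488.49 351.62  18.  ] len 119.08756258665724 ang 4.540552832166593
```

```bash
python3 -c "
from h import *
goto(488.5,351,6,184.4)"
```

```text
clk 1.2 shift cm [-0.274  0.301 14.504] rot [-0.0001 -0.0009 -0.0029] rows 3.4794821992872484 0.024371568935478864 F [0.71 0.47 0.74] op 0.999 pos [486.11 347.82 151.04] rpy [-1.7999e+02 -5.0000e-02 -1.7577e+02]
```

>>> play_rows(rows=[[0,[-0.27,0.3,0],[0,0,-0.003]],[0,[-0.27,0.3,4],[0,0,-0.003]],[0,[-0.27,0.3,8],[0,0,-0.003]],[0,[-0.27,0.3,11],[0,0,-0.003]],[0,[-0.27,0.3,13],[0,0,-0.003]],[0,[-0.27,0.3,14],[0,0,-0.003]],[0,[-0.27,0.3,14.5],[0,0,-0.003]],[0,[-0.27,0.3,14.5],[0,0,-0.003]],[0,[-0.27,0.3,14.5],[0,0,-0.003]]])

```text
clock: 1.95
eef_pos: [489.2, 352.2, 7.5]
tcp_rot: [3.141, 0.001, -3.063]
contact_force: [0.3, -0.3, -0.3]
opening: 0.999
```

```bash
python3 - <<'E'
from h import *
goto(488.5,351,6,184.4)
p,d=grab_frame('wrist');save('w2',p)
E
```

```text
clk 1.95 shift cm [ 0.083 -0.119  0.148] rot [0.0009 0.0014 0.0022] rows 0.04957861875010278 0.022116666509749805 F [ 0.27 -0.28 -0.35] op 0.999 pos [489.23 352.25   7.48] rpy [ 1.7995e+02  8.0000e-02 -1.7547e+02]
```

View pics/w2.png

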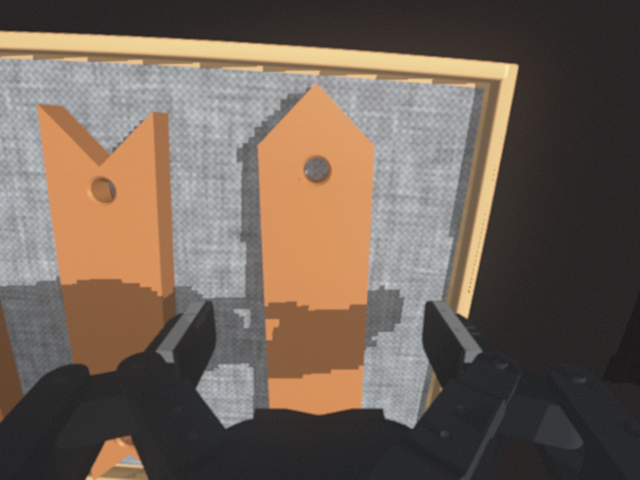

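The bar sits centred between the open fingers, with its near hole at (317,168). I'll close on it now.

>>> play_rows(rows=[[0,[0,0,0.2],[0,0,0]],[100,[0,0,0.2],[0,0,0]],[200,[0,0,0.2],[0,0,0]],[200,[0,0,0.2],[0,0,0]],[200,[0,0,0.2],[0,0,0]],[200,[0,0,0.2],[0,0,0]],[200,[0,0,0.2],[0,0,0]],[200,[0,0,0.2],[0,0,0]]], squeeze=50)

```text
clock: 2.67
eef_pos: [489.1, 351.4, 4.9]
tcp_rot: [3.141, 0.001, -3.064]
contact_force: [-1.4, -0.3, 5.5]
opening: 0.476
```

```bash
python3 - <<'E'
from h import *
goto(488.5,351,6,184.4)
c=calibration('wrist');p,d=grab_frame('wrist');save('w3',p)
E
```

```text
clk 2.6667 shift cm [ 0.058 -0.035 -0.113] rot [0.0004 0.0005 0.0012] rows 0.0316831685609568 0.011063667456917966 F [-1.44 -0.34  5.51] op 0.476 pos [489.06 351.39   4.87] rpy [ 1.7998e+02  3.0000e-02 -1.7553e+02]
```

View pics/w3.png

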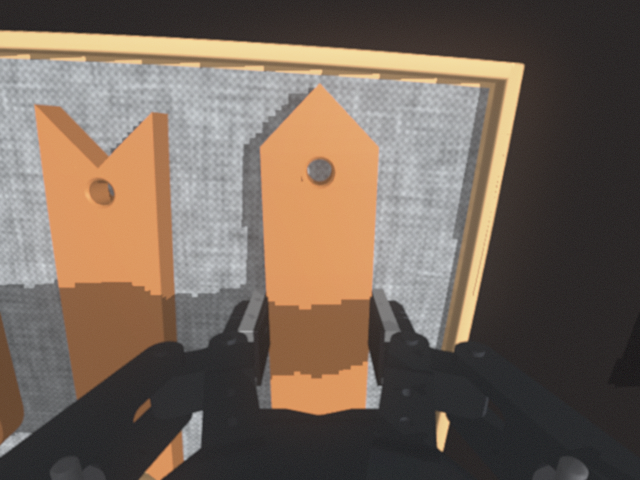

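>>> play_rows(rows=[[200,[0,0,-0.5],[0,0,0]],[200,[0,0,-1.5],[0,0,0]],[200,[0,0,-4],[0,0,0]],[200,[0,0,-8],[0,0,0]],[200,[0,0,-12],[0,0,0]],[200,[0,0,-15],[0,0,0]],[200,[0,0,-16],[0,0,0]],[200,[0,0,-16],[0,0,0]]])

```text
clock: 3.38
eef_pos: [490.3, 352.3, 168.1]
tcp_rot: [3.138, 0.005, -3.063]
contact_force: [0.7, 0.2, -0.3]
opening: 0.479
```

```bash
python3 - <<'E'
from h import *
goto(437.9,-270.7,180,99)
c=calibration('wrist');p,d=grab_frame('wrist');save('w4',p)
E
```

```text
clk 3.3833 shift cm [ 10.089 -61.7    -1.439] rot [0.0065 0.0019 1.4919] rows 14.996522430442308 11.938832296174628 F [ 0.73  0.2  -0.26] op 0.479 pos [490.34 352.34 168.08] rpy [ 179.82    0.3  -175.52]
```

View pics/w4.png

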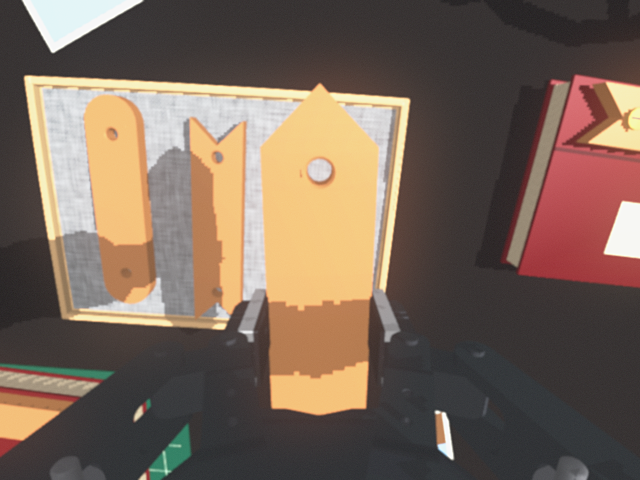

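The bar is held, with its near hole at (320,170). Now I'll move beside the unfinished album to view both posts.

```bash
python3 - <<'E'
from h import *
c=calibration('wrist');s=readout.sense()
T=np.eye(4);T[:3,:3]=R.from_euler('xyz',s['tcp_rot']).as_matrix();T[:3,3]=s['eef_pos']
ct=dict(c);ct['cam_to_world']=np.linalg.inv(T)@c['cam_to_world']
for u,v in((320,170),(319.5,85),(261,148),(378,148),(270.5,330),(371,330)):print((u,v),onz(ct,u,v,-13.1).round(2))
goto(546,-253,168,99)
E
```

```text
(320, 170) [ 60.34   0.92 -13.1 ]
(319.5, 85) [ 88.76   0.71 -13.1 ]
(261, 148) [ 68.04 -19.93 -13.1 ]
(378, 148) [ 68.06  21.39 -13.1 ]
(270.5, 330) [ -4.63 -19.38 -13.1 ]
(371, 330) [ -4.61  22.04 -13.1 ]
clk 3.4333 shift cm [ -0.943 -60.709  -0.32 ] rot [2.7000e-03 8.0000e-04 1.4919e+00] rows 14.560558212504793 11.938559857365561 F [ 0.32 -0.39 -1.13] op 0.477 pos [489.19 351.51 165.58] rpy [ 1.7992e+02  1.3000e-01 -1.7552e+02]
```

>>> play_rows(rows=[[200,[0,-1.5,0],[0,0,0.05]],[200,[-0.1,-4.5,-1],[0,0,0.13]],[200,[-0.1,-8,-1],[0,0,0.22]],[200,[-0.2,-11.5,-1],[0,0,0.31]],[200,[-0.3,-15,-1],[0,0,0.4]],[200,[-0.3,-18.5,-1],[0,0,0.49]],[200,[-0.4,-22,-1],[0,0,0.58]],[200,[-0.4,-25.5,-1],[0,0,0.67]],[200,[-0.5,-29,-1],[0,0,0.76]],[200,[-0.5,-32.5,-1],[0,0,0.84]],[200,[-0.6,-35,-1],[0,0,0.9]],[200,[-0.6,-36,-1],[0,0,0.92]]])

```text
clock: 4.43
eef_pos: [521.6, -10.1, 172.1]
tcp_rot: [-3.138, -0.002, 2.294]
contact_force: [-0.1, -0.0, -0.4]
opening: 0.472
```

```bash
python3 - <<'E'
from h import *
goto(546,-253,168,99)
E
```

```text
clk 4.4333 shift cm [-19.82  -14.247   0.418] rot [-0.0036 -0.001   0.5666] rows 5.854362721041549 4.533876765158473 F [-0.13 -0.   -0.44] op 0.472 pos [521.55 -10.14 172.11] rpy [-1.7982e+02 -1.1000e-01  1.3146e+02]
```

>>> play_rows(rows=[[200,[-1,-0.7,0],[0,0,0.04]],[200,[-3.5,-2.5,0],[0,0,0.12]],[200,[-6.5,-4.7,0],[0,0,0.2]],[200,[-9.5,-6.9,0],[0,0,0.29]],[200,[-12.5,-9,0],[0,0,0.38]],[200,[-15.5,-11.2,0.2],[0,0,0.46]],[200,[-18,-13,0.3],[0,0,0.53]],[200,[-19.4,-14,0.4],[0,0,0.56]],[200,[-19.8,-14.2,0.4],[0,0,0.567]],[200,[-19.8,-14.2,0.4],[0,0,0.567]],[200,[-19.8,-14.2,0.4],[0,0,0.567]]])

```text
clock: 5.35
eef_pos: [548.5, -248.2, 169.4]
tcp_rot: [-3.14, -0.001, 1.734]
contact_force: [-0.4, 0.4, -1.0]
opening: 0.475
```

```bash
python3 - <<'E'
from h import *
goto(546,-253,168,99)
c=calibration('wrist');p,d=grab_frame('wrist');save('w5',p);np.savez('w5.npz',p=p,d=d,**c)
E
```

```text
clk 5.35 shift cm [-0.437 -0.324  0.138] rot [-0.0013 -0.0015  0.006 ] rows 0.1346223264152047 0.050499374749102224 F [-0.37  0.4  -0.97] op 0.475 pos [ 548.48 -248.16  169.39] rpy [-1.7993e+02 -8.0000e-02  9.9340e+01]
```

View pics/w5.png

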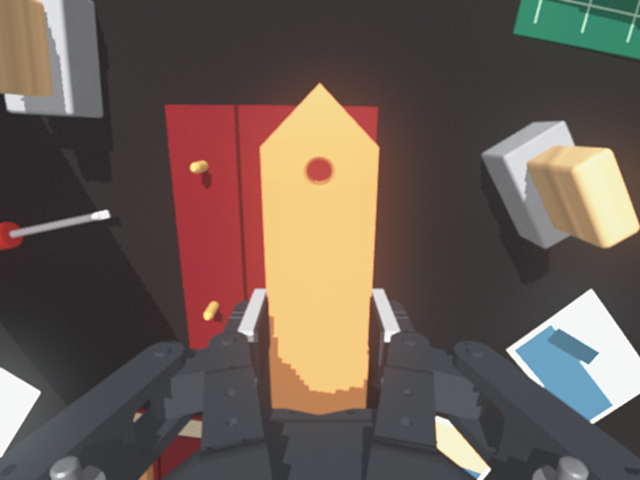

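Both posts are clear of the bar here, at about (199,167) and (212,311). I'll enlarge them.

```bash
python3 - <<'E'
from h import *
p=np.load('w5.npz')['p']
a=cv2.resize(p[145:195,165:235],(700,500),interpolation=cv2.INTER_CUBIC)[:, :400+290]
b=cv2.resize(p[285:335,180:250],(700,500),interpolation=cv2.INTER_CUBIC)
save('c5',cv2.resize(np.vstack([a[:,:690],b[:,:690]]),(414,600)))
E
```

```text
(no output)
```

View pics/c5.png

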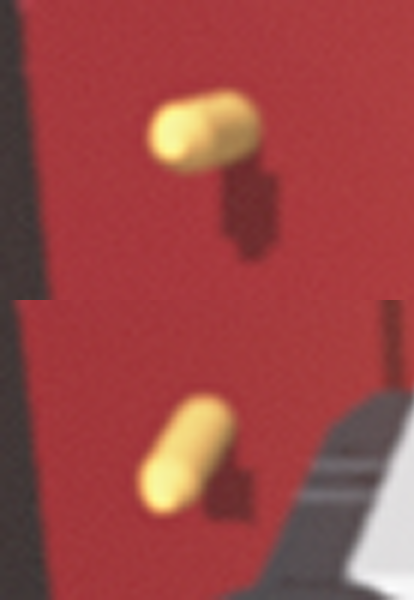

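```bash
python3 - <<'E'
from h import *
z=np.load('w5.npz');c={k:z[k] if z[k].ndim else float(z[k]) for k in('vfov','cx','cy','k1','cam_to_world')}
for lab,q,h in(('tip',((194.2,168),(207.2,315.3)),52),('base',((204.2,164.7),(215,306)),32)):
    a,b=[onz(c,*k,h) for k in q];print(lab,a.round(1),b.round(1),'mid',((a+b)/2).round(1),np.linalg.norm(a-b),np.degrees(np.arctan2(*(a-b)[1::-1])))
M=np.linalg.inv(c['cam_to_world'])
s=readout.sense();print(s['eef_pos'])
c2=calibration('wrist');print((c2['cam_to_world']-c['cam_to_world'])[:3,3])
E
```

```text
tip [ 451.8 -213.4   52. ] [ 469.8 -331.    52. ] mid [ 460.8 -272.2   52. ] 118.96085723568007 98.73144134136585
base [ 452.8 -212.6   32. ] [ 470.8 -332.7   32. ] mid [ 461.8 -272.7   32. ] 121.45998009838787 98.53785093421706
[ 548.56236821 -247.89759404  169.65284352]
[-0.01357058  0.31757761  0.24394838]
```

The wrist view puts the post midpoint at about (461,-272) with the spine at 98.6°. My earlier top-view pixel row for the posts was mis-scaled: they are really at v≈265 and 258, which agrees with the wrist. Now I'll hover over the posts.

```bash
python3 - <<'E'
from h import *
c=calibration('top')
for u,v in((407.3,265),(448.6,257.8)): print('post',onz(c,u,v,50))
goto(460.3,-272.9,62,98.6)
E
```

```text
post [ 448.05947082 -213.23570564   50.        ]
post [ 464.91116924 -330.78138833   50.        ]
clk 5.4 shift cm [-1.042 -9.105 10.773] rot [-0.001  -0.0012  0.0136] rows 3.3917809974126607 0.10925307700021675 F [-0.58  0.12 -0.12] op 0.473 pos [ 548.56 -247.9   169.65] rpy [-1.7994e+02 -7.0000e-02  9.9380e+01]
```

>>> play_rows(rows=[[200,[-0.2,-1.5,0],[0,0,0.003]],[200,[-0.5,-4,0],[0,0,0.013]],[200,[-0.8,-7,0],[0,0,0.013]],[200,[-1.04,-8.8,1],[0,0,0.013]],[200,[-1.04,-9.1,3],[0,0,0.013]],[200,[-1.04,-9.1,5.5],[0,0,0.013]],[200,[-1.04,-9.1,8],[0,0,0.013]],[200,[-1.04,-9.1,10],[0,0,0.013]],[200,[-1.04,-9.1,10.7],[0,0,0.013]],[200,[-1.04,-9.1,10.7],[0,0,0.013]],[200,[-1.04,-9.1,10.7],[0,0,0.013]]])

```text
clock: 6.32
eef_pos: [460.7, -274.0, 63.8]
tcp_rot: [-3.141, -0.0, 1.721]
contact_force: [0.3, -0.5, 0.2]
opening: 0.477
```

```bash
python3 - <<'E'
from h import *
goto(460.3,-272.9,62,98.6)
c=calibration('wrist');p,d=grab_frame('wrist');save('w6',p);np.savez('w6.npz',p=p,d=d,**c)
save('c6',cv2.resize(p[110:230,240:400],(800,600),interpolation=cv2.INTER_CUBIC))
p,d=grab_frame('top');save('t6',cv2.resize(p[200:320,360:520],(800,600),interpolation=cv2.INTER_CUBIC))
E
```

```text
clk 6.3167 shift cm [ 0.112 -0.021  0.179] rot [-0.0002 -0.0001 -0.0002] rows 0.05097270521583124 0.002233420940571727 F [ 0.29 -0.5   0.22] op 0.477 pos [ 460.67 -273.98   63.79] rpy [-1.7999e+02 -1.0000e-02  9.8590e+01]
```

View pics/c6.png

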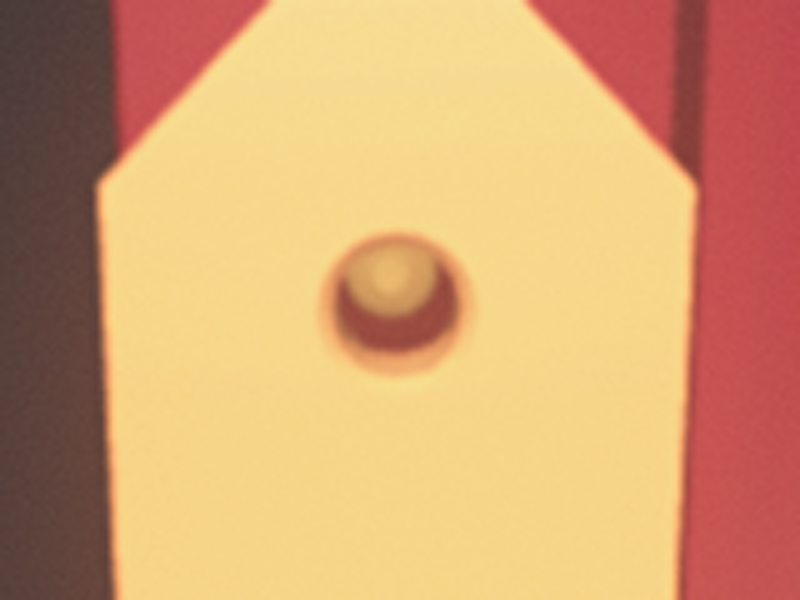

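View pics/w6.png

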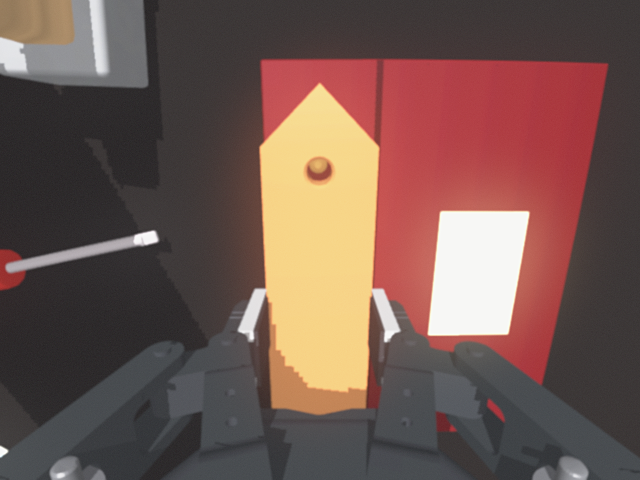

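Through the near hole at (319.4,171) I can see the post tip at (318,165).

```bash
python3 - <<'E'
from h import *
z=np.load('w6.npz');c={k:z[k] if z[k].ndim else float(z[k]) for k in('vfov','cx','cy','k1','cam_to_world')}
for dz in (0,1,-1):
  a=onz(c,319.4,171,63.5+13.1+dz);b=onz(c,318,165,54)
  d=(b-a)[:2];t=np.radians(98.6);print(a,b,d,'tool x,y',d@[np.cos(t),np.sin(t)],d@[np.sin(t),-np.cos(t)])
E
```

```text
[ 452.43072268 -213.70197034   76.6       ] [ 451.84249093 -213.60109102   54.        ] [-0.58823175  0.10087932] tool x,y 0.18770651248112274 -0.5665328711980069
[ 452.41435318 -213.6010212    77.6       ] [ 451.84249093 -213.60109102   54.        ] [-5.71862253e-01 -6.98195902e-05] tool x,y 0.08544458389089984 -0.5654428925698856
[ 452.44709218 -213.80291949   75.6       ] [ 451.84249093 -213.60109102   54.        ] [-0.60460125  0.20182847] tool x,y 0.28996844107137376 -0.5676228498261239
```

View pics/t6.png

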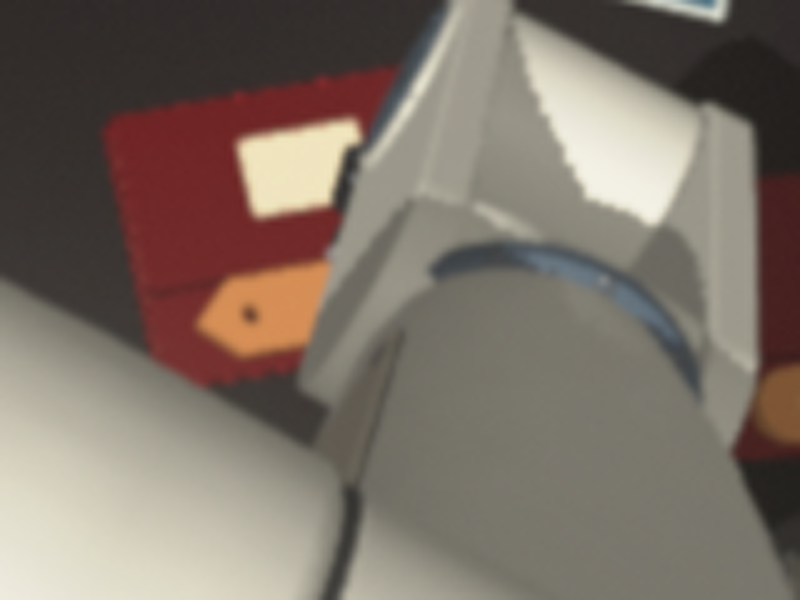

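```bash
python3 - <<'E'
from h import *
z=np.load('w6.npz');p=z['p'];c={k:z[k] if z[k].ndim else float(z[k]) for k in('vfov','cx','cy','k1','cam_to_world')}
hsv=cv2.cvtColor(p,cv2.COLOR_RGB2HSV)
red=cv2.inRange(hsv,(0,120,90),(6,255,255))|cv2.inRange(hsv,(172,120,90),(180,255,255))
bm=cv2.inRange(hsv,(8,60,190),(30,255,255))
def fit(pts,h):
    W=np.array([onz(c,u,v,h)[:2] for u,v in pts],np.float32)
    l=cv2.fitLine(W,cv2.DIST_HUBER,0,.01,.01).ravel();return np.degrees(np.arctan2(l[1],l[0]))%180,l[2:]
print('cover right',fit([(np.where(red[v,400:])[0].max()+400,v) for v in range(80,360,4)],32))
print('cover top',fit([(u,np.where(red[30:200,u])[0].min()+30) for u in range(390,590,4)],32))
rows=range(160,285,3)
E=[(np.where(bm[v,240:320])[0].min()+240,np.where(bm[v,320:400])[0].max()+320) for v in rows]
print('bar L',fit([(e[0],v) for e,v in zip(E,rows)],76.6),'R',fit([(e[1],v) for e,v in zip(E,rows)],76.6))
goto(460.3,-272.9,62,98.6)
E
```

```text
cover right (np.float32(98.681564), array([ 583.0558 , -192.27959], dtype=float32))
cover top (np.float32(8.719744), array([ 516.722  , -158.08437], dtype=float32))
bar L (np.float32(98.40583), array([ 434.21832, -235.80406], dtype=float32)) R (np.float32(98.45054), array([ 475.98785, -229.46704], dtype=float32))
clk 6.4167 shift cm [ 0.188 -0.095  0.264] rot [ 0.0015  0.0013 -0.0006] rows 0.08097039266467565 0.016714862891275654 F [ 0.51 -0.79 -0.38] op 0.474 pos [ 461.52 -274.62   64.64] rpy [1.7991e+02 7.0000e-02 9.8570e+01]
```

>>> play_rows(rows=[[200,[0.02,-0.03,0],[0,0,-0.005]],[200,[0.02,-0.03,0.3],[0,0,-0.005]],[200,[0.02,-0.03,0.6],[0,0,-0.005]],[200,[0.02,-0.03,0.9],[0,0,-0.005]],[200,[0.02,-0.03,1.2],[0,0,-0.005]],[200,[0.02,-0.03,1.5],[0,0,-0.005]],[200,[0.02,-0.03,1.7],[0,0,-0.005]],[200,[0.02,-0.03,1.7],[0,0,-0.005]],[200,[0.02,-0.03,1.7],[0,0,-0.005]]])

```text
clock: 7.17
eef_pos: [460.2, -274.1, 46.0]
tcp_rot: [-3.141, -0.001, 1.725]
contact_force: [0.2, -0.2, -1.8]
opening: 0.474
```

```bash
python3 - <<'E'
from h import *
goto(460.3,-272.9,33,98.6);print(readout.sense()['wrist_torque'])
c=calibration('wrist');p,d=grab_frame('wrist');save('w7',p)
save('c7',cv2.resize(p[110:230,240:400],(800,600),interpolation=cv2.INTER_CUBIC))
E
```

```text
clk 7.1667 shift cm [0.113 0.031 1.298] rot [-0.0005 -0.0005  0.0039] rows 0.31258572842245785 0.03146315308358872 F [ 0.16 -0.22 -1.8 ] op 0.474 pos [ 460.17 -274.07   45.98] rpy [-1.7997e+02 -3.0000e-02  9.8820e+01]
[ 0.20842191 -0.01584078 -0.02171853]
```

View pics/c7.png

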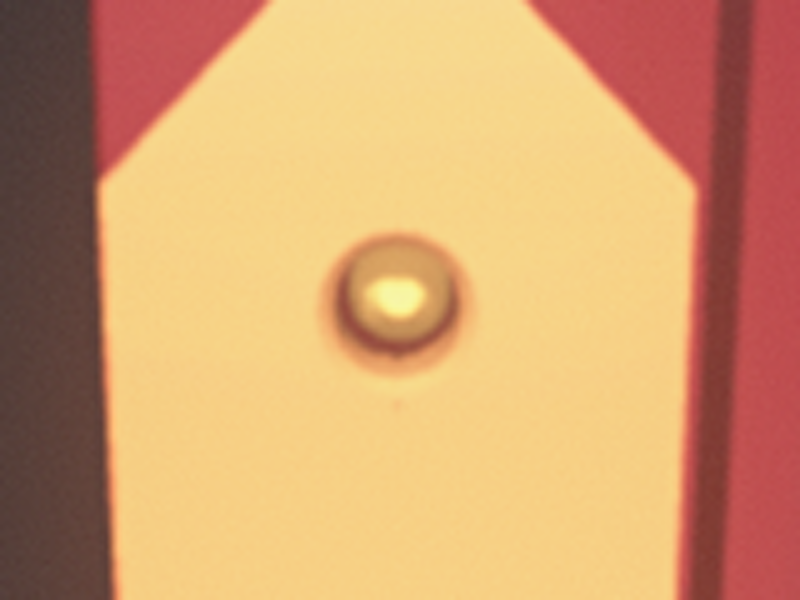

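The post tip is centred in the hole and there is no contact force. I'll continue down.

>>> play_rows(rows=[[200,[0,0,0.2],[0,0,0]],[200,[0,0,0.4],[0,0,0]],[200,[0,0,0.6],[0,0,0]],[200,[0,0,0.8],[0,0,0]],[200,[0,0,0.95],[0,0,0]],[200,[0,0,1.05],[0,0,0]],[200,[0,0,1.15],[0,0,0]],[200,[0,0,1.15],[0,0,0]]])

```text
clock: 7.88
eef_pos: [460.3, -274.1, 34.6]
tcp_rot: [-3.141, -0.0, 1.725]
contact_force: [0.0, 3.4, -1.8]
opening: 0.476
```

```bash
python3 - <<'E'
from h import *
goto(460.3,-272.9,33,98.6);print(readout.sense()['wrist_torque'])
c=calibration('wrist');p,d=grab_frame('wrist');save('w8',p)
save('c8',cv2.resize(p[80:320,240:400],(400,600),interpolation=cv2.INTER_CUBIC))
E
```

```text
clk 7.8833 shift cm [0.121 0.019 0.155] rot [-0.0002 -0.0003  0.0039] rows 0.04731164074810215 0.031166260319232166 F [ 0.01  3.38 -1.8 ] op 0.476 pos [ 460.3  -274.12   34.55] rpy [-1.7999e+02 -2.0000e-02  9.8820e+01]
[ 0.57930111 -0.11869062  0.01041097]
```

View pics/c8.png

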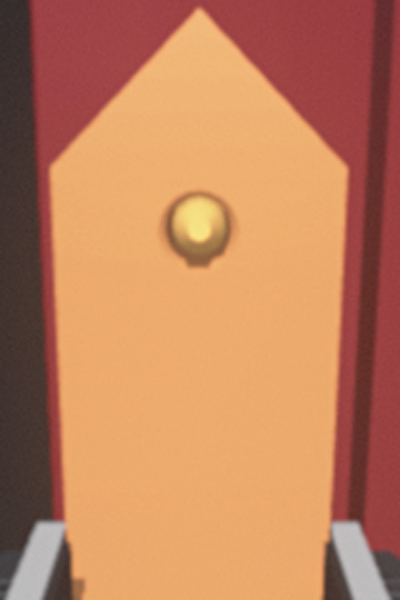

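>>> play_rows(rows=[[200,[0.05,0,0.05],[0,0,0]],[200,[0.05,0,0.1],[0,0,0]],[200,[0.05,0,0.15],[0,0,0]],[200,[0.05,0,0.2],[0,0,0]],[200,[0.05,0,0.2],[0,0,0]],[200,[0.05,0,0.2],[0,0,0]]])

```text
clock: 8.43
eef_pos: [460.5, -274.0, 32.9]
tcp_rot: [3.141, 0.0, 1.725]
contact_force: [-0.1, 0.7, 0.4]
opening: 0.478
```

>>> play_rows(rows=[[200,[0,0,0.05],[0,0,0]],[200,[0,0,0.1],[0,0,0]],[200,[0,0,0.1],[0,0,0]],[200,[0,0,0.1],[0,0,0]]])

```text
clock: 8.77
eef_pos: [460.5, -274.0, 32.8]
tcp_rot: [3.141, 0.0, 1.725]
contact_force: [-4.3, 2.3, 14.3]
opening: 0.477
```

Firm contact (14 N) at the same height over the surface as in the tray, so the bar is seated. I'll release and back off.

>>> play_rows(rows=[[200,[0,0,0],[0,0,0]],[60,[0,0,0],[0,0,0]],[60,[0,0,0],[0,0,0]],[60,[0,0,0],[0,0,0]],[60,[0,0,-0.5],[0,0,0]],[60,[0,0,-2],[0,0,0]],[60,[0,0,-5],[0,0,0]],[60,[0,0,-9],[0,0,0]],[60,[0,0,-12],[0,0,0]],[60,[0,0,-13],[0,0,0]],[60,[0,0,-13],[0,0,0]],[60,[0,0,-13],[0,0,0]]])

```text
clock: 9.77
eef_pos: [460.2, -273.7, 161.7]
tcp_rot: [3.141, 0.0, 1.725]
contact_force: [0.2, -0.9, -0.8]
opening: 0.768
```

```bash
python3 - <<'E'
from h import *
c=calibration('wrist');p,d=grab_frame('wrist');save('w9',p);np.savez('w9.npz',p=p,d=d,**c)
bar(c,p,46,(200,40,420,330),None)
goto(495.5,-0.1,165,7.8)
E
```

```text
rect ((460.20404052734375, -269.13433837890625), (43.09745788574219, 170.32337951660156), 8.698440551757812)
hole (318.19267822736026, 306.6396917148362) [ 469.68 -333.13   46.  ]
hole (319.5802469135802, 157.66666666666666) [ 452.68 -217.24   46.  ]
hole (318.6763285024154, 150.6062801932367) [ 451.3  -212.51   46.  ]
hole (319.8857142857143, 114.94920634920635) [ 448.43 -188.71   46.  ]
clk 9.8167 shift cm [26.453  7.736 -0.416] rot [-1.6000e-03  2.0000e-04  1.5886e+00] rows 6.610103416221199 12.712472933946977 F [ 0.1   0.22 -0.37] op 0.766 pos [ 459.61 -273.36  160.68] rpy [-1.7993e+02 -5.0000e-02  9.8820e+01]
```

View pics/w9.png

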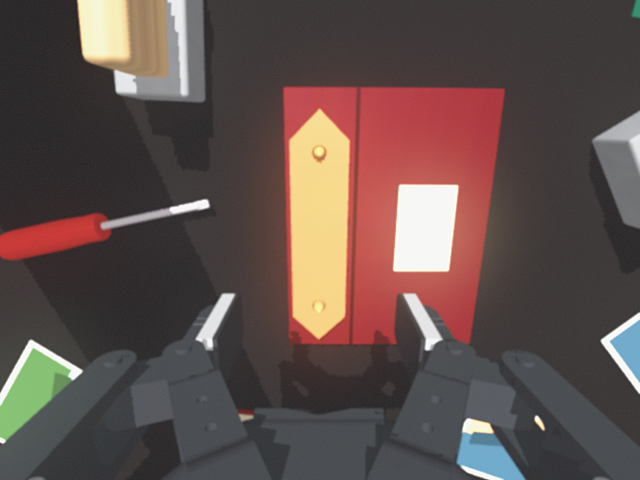

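The bar lies flat with both posts standing through it, at (319,152) and (318,306). I'll check flatness with depth, then go to the weight.

```bash
python3 - <<'E'
from h import *
z=np.load('w9.npz');d=z['d'];c={k:z[k] if z[k].ndim else float(z[k]) for k in('vfov','cx','cy','k1','cam_to_world')}
for u,v in((305,170),(335,170),(319,135),(319,190),(319,230),(319,270),(305,290),(335,290),(318,325),(400,120),(400,320)):
    s=undist(c,u,v);zz=np.median(d[v-3:v+4,u-3:u+4]);P=c['cam_to_world']@[s[0]*zz,s[1]*zz,zz,1];print((u,v),P[:3].round(1))
print(readout.sense()['qpos'])
E
```

```text
(305, 170) [ 443.7 -227.4   46. ]
(335, 170) [ 465.  -224.1   45.7]
(319, 135) [ 449.9 -202.    45.8]
(319, 190) [ 455.8 -240.1   45.6]
(319, 230) [ 460.5 -270.    45.6]
(319, 270) [ 465.5 -302.    45.4]
(305, 290) [ 457.1 -320.4   45.7]
(335, 290) [ 480.7 -316.9   45.4]
(318, 325) [ 472.1 -349.8   45.7]
(400, 120) [ 506.7 -182.4   31.7]
(400, 320) [ 492.9 -266.6  176.9]
[-5.39351624e-01  2.96737296e-01  1.89154487e+00 -2.32470678e-05
  9.54774877e-01 -6.93298489e-01]
```

>>> play_rows(rows=[[60,[1,0.3,0],[0,0,0.06]],[60,[3,1,0],[0,0,0.17]],[60,[5.5,1.6,0],[0,0,0.29]],[60,[8,2.4,0],[0,0,0.41]],[60,[10.5,3,0],[0,0,0.53]],[60,[13,3.8,0],[0,0,0.65]],[60,[15.5,4.5,0],[0,0,0.77]],[60,[18,5.3,0],[0,0,0.89]],[60,[20.5,6,0],[0,0,1.01]],[60,[23,6.8,-0.3],[0,0,1.13]],[60,[25,7.3,-0.4],[0,0,1.25]],[60,[26.4,7.7,-0.4],[0,0,1.37]]])

```text
clock: 10.82
eef_pos: [494.7, 0.7, 163.9]
tcp_rot: [-3.14, 0.003, 0.35]
contact_force: [0.2, -0.6, 0.2]
opening: 0.764
```

```bash
python3 - <<'E'
from h import *
goto(495.5,-0.1,165,7.8)
E
```

```text
clk 10.8167 shift cm [ 0.042  0.102 -0.115] rot [-0.0011  0.0033  0.2137] rows 0.03822218655451943 1.7099794819628724 F [ 0.23 -0.63  0.22] op 0.764 pos [494.75   0.72 163.86] rpy [-179.92    0.18   20.04]
```

The bar top reads 45.4–46.0 all along its length, so it is home and level. Next I'll finish the turn and look at the weight.

>>> play_rows(rows=[[60,[0,0,0],[0,0,0.1]],[60,[0,0,0],[0,0,0.214]],[60,[0,0,0],[0,0,0.214]],[60,[0,0,0],[0,0,0.214]]])

```text
clock: 11.15
eef_pos: [494.9, -1.0, 164.2]
tcp_rot: [-3.141, 0.003, 0.144]
contact_force: [0.3, -0.7, 0.7]
opening: 0.767
```

```bash
python3 - <<'E'
from h import *
goto(495.5,-0.1,165,7.8)
c=calibration('wrist');p,d=grab_frame('wrist');save('w10',p);np.savez('w10.npz',p=p,d=d,**c)
f=240/np.tan(np.radians(c['vfov'])/2)
K=np.array([[f,0,c['cx']],[0,f,c['cy']],[0,0,1.]])
v,u=np.mgrid[0:480,0:640];S=cv2.undistortPoints(np.stack([u,v],-1).reshape(-1,1,2).astype(float),K,np.array([c['k1'],0,0,0,0.])).reshape(-1,2)
D=d.reshape(-1);P=np.c_[S*D[:,None],D]@c['cam_to_world'][:3,:3].T+c['cam_to_world'][:3,3]
k=(abs(P[:,0]-495)<60)&(abs(P[:,1])<50)&(D>0)
for lo,hi in((25,34),(64,76)):
    q=P[k&(P[:,2]>lo)&(P[:,2]<hi)];print(len(q),q.mean(0) if len(q) else 0,cv2.minAreaRect(q[:,:2].astype(np.float32)) if len(q) else 0)
E
```

```text
clk 11.15 shift cm [ 0.075 -0.083 -0.081] rot [-0.0004  0.003   0.0083] rows 0.03314141920261224 0.07032747664187758 F [ 0.3  -0.7   0.67] op 0.767 pos [494.87  -1.03 164.19] rpy [-1.7998e+02  1.7000e-01  8.2700e+00]
1840 [506.16437012   1.08649098  29.47472856] ((498.9931335449219, -0.0019321441650390625), (64.03814697265625, 38.00312423706055), 7.754191875457764)
1770 [5.00400525e+02 8.66477424e-02 6.93170253e+01] ((498.87811279296875, -0.2990541458129883), (46.39080047607422, 19.54776954650879), 7.781485557556152)
```

View pics/w10.png

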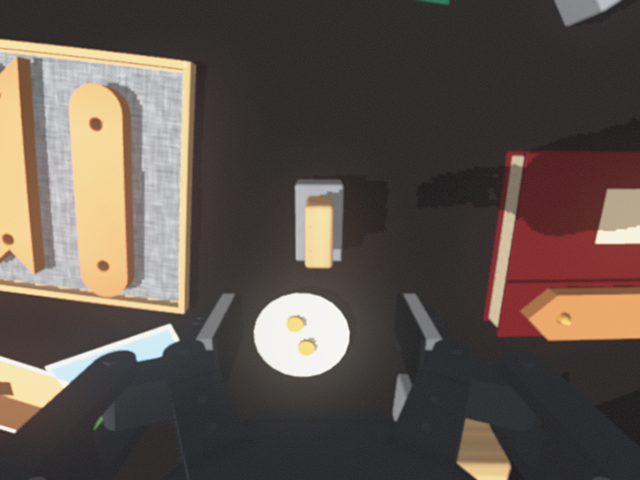

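In this view the weight is the 64x38 block with grip at (319,220), centre (498.9,-0.2), 7.8°. It is clear of the dish at (301,333), and its size confirms it is the smallest.

```bash
python3 - <<'E'
from h import *
goto(498.9,-0.2,36,7.8)
E
```

```text
clk 11.2 shift cm [ 0.419 -0.037 12.851] rot [-0.0003  0.0023  0.0084] rows 3.083403634162578 0.06986946790857194 F [ 0.4  -0.02  0.12] op 0.764 pos [495.11  -1.17 164.52] rpy [-1.7998e+02  1.3000e-01  8.2800e+00]
```

>>> play_rows(rows=[[60,[0.42,-0.04,1],[0,0,0.008]],[60,[0.42,-0.04,4],[0,0.002,0.008]],[60,[0.42,-0.04,7.5],[0,0.002,0.008]],[60,[0.42,-0.04,10.5],[0,0.002,0.008]],[60,[0.42,-0.04,12.3],[0,0.002,0.008]],[60,[0.42,-0.04,12.8],[0,0.002,0.008]],[60,[0.42,-0.04,12.8],[0,0.002,0.008]],[60,[0.42,-0.04,12.8],[0,0.002,0.008]]])

```text
clock: 11.87
eef_pos: [500.3, -0.2, 37.9]
tcp_rot: [-3.142, -0.002, 0.133]
contact_force: [0.8, 0.1, 0.9]
opening: 0.765
```

```bash
python3 - <<'E'
from h import *
goto(498.9,-0.2,36,7.8)
p,d=grab_frame('wrist');save('w11',p)
E
```

```text
clk 11.8667 shift cm [-0.143 -0.019  0.193] rot [-0.     -0.002  -0.0029] rows 0.0577286910617789 0.027856301719946408 F [0.76 0.12 0.86] op 0.765 pos [ 5.0034e+02 -2.0000e-01  3.7930e+01] rpy [-1.80e+02 -1.10e-01  7.64e+00]
```

View pics/w11.png

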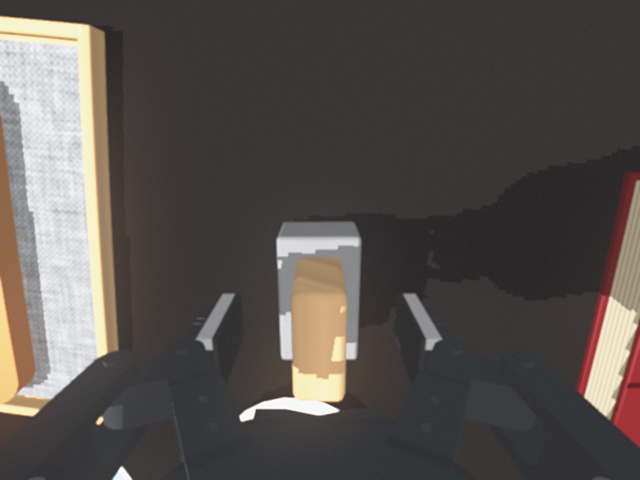

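The grip stands centred between the open fingers at (320,330). I'll close and lift.

>>> play_rows(rows=[[120,[0,0,0],[0,0,0]],[180,[0,0,0],[0,0,0]],[240,[0,0,0],[0,0,0]],[240,[0,0,0],[0,0,0]],[240,[0,0,0],[0,0,0]],[240,[0,0,0],[0,0,0]],[240,[0,0,0],[0,0,0]],[240,[0,0,0],[0,0,0]],[240,[0,0,0],[0,0,0]],[240,[0,0,0],[0,0,0]]], squeeze=70)

```text
clock: 12.75
eef_pos: [500.6, -0.1, 38.7]
tcp_rot: [3.141, -0.003, 0.133]
contact_force: [-1.1, -1.7, 8.2]
opening: 0.224
```

>>> play_rows(rows=[[240,[0,0,-0.4],[0,0,0]],[240,[0,0,-1.5],[0,0,0]],[240,[0,0,-3.5],[0,0,0]],[240,[0,0,-6.5],[0,0,0]],[240,[0,0,-9.5],[0,0,0]],[240,[0,0,-11.5],[0,0,0]],[240,[0,0,-12],[0,0,0]],[240,[0,0,-12],[0,0,0]],[240,[0,0,-12],[0,0,0]]])

```text
clock: 13.5
eef_pos: [499.0, -0.1, 157.2]
tcp_rot: [-3.141, -0.001, 0.133]
contact_force: [-0.7, 0.1, -6.0]
opening: 0.222
```

```bash
python3 - <<'E'
from h import *
goto(460.5,-272,160,98.7)
c=calibration('wrist');p,d=grab_frame('wrist');save('w12',p)
print(c['cam_to_world'][:3,3])
E
```

```text
clk 13.5 shift cm [-7.417 26.439 -0.296] rot [ 8.0000e-04 -1.0000e-03 -1.5898e+00] rows 6.5853321385448345 12.722061669306822 F [-0.67  0.11 -5.97] op 0.222 pos [ 4.9901e+02 -1.2000e-01  1.5715e+02] rpy [-1.7999e+02 -7.0000e-02  7.6100e+00]
[572.51578338  10.09388482 299.53809735]
```

View pics/w12.png

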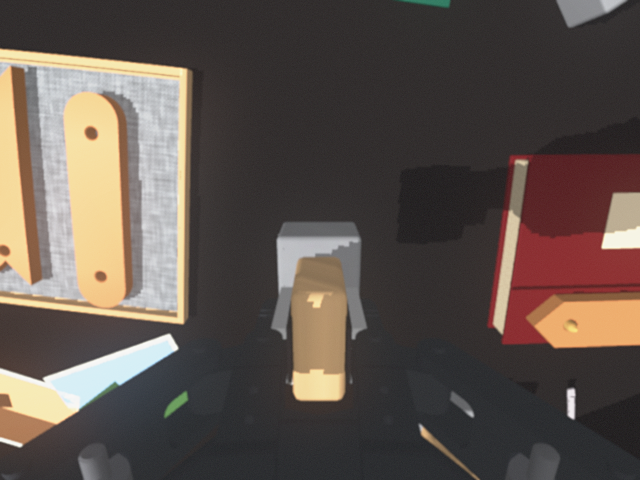

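>>> play_rows(rows=[[240,[-0.2,0.8,0],[0,0,-0.05]],[240,[-0.7,2.5,0],[0,0,-0.14]],[240,[-1.3,4.6,0],[0,0,-0.25]],[240,[-2,7,0],[0,0,-0.37]],[240,[-2.6,9.2,0],[0,0,-0.49]],[240,[-3.2,11.5,0],[0,0,-0.61]],[240,[-3.9,14,0],[0,0,-0.73]],[240,[-4.6,16.3,0],[0,0,-0.85]],[240,[-5.2,18.6,0],[0,0,-0.97]],[240,[-5.8,20.7,0],[0,0,-1.08]],[240,[-6.2,22,0],[0,0,-1.16]],[240,[-6.4,22.6,0],[0,0,-1.19]]])

```text
clock: 14.55
eef_pos: [464.9, -234.0, 155.6]
tcp_rot: [-3.14, -0.001, 1.326]
contact_force: [0.3, 0.0, -6.0]
opening: 0.223
```

```bash
python3 - <<'E'
from h import *
goto(461,-273,150,98.7)
E
```

```text
clk 14.55 shift cm [-3.879  0.571  0.557] rot [-0.0011 -0.0012 -0.3964] rows 0.9495710845229275 3.1718418614548005 F [ 0.35  0.04 -5.95] op 0.223 pos [ 464.86 -233.99  155.61] rpy [-1.7992e+02 -5.0000e-02  7.5990e+01]
```

>>> play_rows(rows=[[240,[-0.5,0.1,0],[0,0,-0.05]],[240,[-1.3,0.2,0],[0,0,-0.13]],[240,[-2.2,0.3,0],[0,0,-0.23]],[240,[-3.1,0.45,0.2],[0,0,-0.32]],[240,[-3.7,0.55,0.5],[0,0,-0.38]],[240,[-3.88,0.57,0.5],[0,0,-0.396]],[240,[-3.88,0.57,0.5],[0,0,-0.396]],[240,[-3.88,0.57,0.5],[0,0,-0.396]]])

```text
clock: 15.22
eef_pos: [461.6, -271.1, 151.6]
tcp_rot: [3.141, -0.002, 1.717]
contact_force: [-0.0, 0.3, -6.0]
opening: 0.22
```

```bash
python3 - <<'E'
from h import *
c=calibration('wrist');p,d=grab_frame('wrist');save('w13',p)
goto(461,-273,90,98.7)
E
```

```text
clk 15.2667 shift cm [-0.186 -0.117  6.191] rot [ 0.0009 -0.0011 -0.0056] rows 1.4857085106969863 0.046008118992669864 F [-0.43 -0.08 -5.72] op 0.222 pos [ 461.84 -271.06  151.92] rpy [ 1.7995e+02 -6.0000e-02  9.8380e+01]
```

View pics/w13.png

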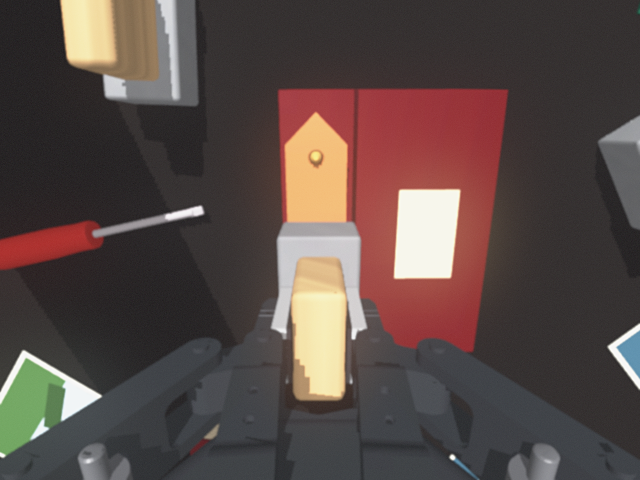

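>>> play_rows(rows=[[240,[-0.19,-0.12,0.5],[0,0,-0.005]],[240,[-0.19,-0.12,1.8],[0,0,-0.005]],[240,[-0.19,-0.12,3.2],[0,0,-0.005]],[240,[-0.19,-0.12,4.6],[0,0,-0.005]],[240,[-0.19,-0.12,5.6],[0,0,-0.005]],[240,[-0.19,-0.12,6.0],[0,0,-0.005]],[240,[-0.19,-0.12,6.2],[0,0,-0.005]],[240,[-0.19,-0.12,6.2],[0,0,-0.005]],[240,[-0.19,-0.12,6.2],[0,0,-0.005]]])

```text
clock: 16.02
eef_pos: [461.9, -273.9, 91.1]
tcp_rot: [3.139, 0.001, 1.724]
contact_force: [0.3, -0.4, -5.9]
opening: 0.223
```

>>> play_rows(rows=[[240,[0,0,0.1],[0,0,0]],[240,[0,0,0.2],[0,0,0]],[240,[0,0,0.3],[0,0,0]],[240,[0,0,0.3],[0,0,0]],[240,[0,0,0.3],[0,0,0]]])

```text
clock: 16.43
eef_pos: [461.5, -273.7, 87.7]
tcp_rot: [3.14, 0.0, 1.724]
contact_force: [0.6, 1.0, -6.0]
opening: 0.225
```

>>> play_rows(rows=[[240,[0,0,0.07],[0,0,0]],[240,[0,0,0.14],[0,0,0]],[240,[0,0,0.2],[0,0,0]],[240,[0,0,0.2],[0,0,0]]])

```text
clock: 16.77
eef_pos: [461.4, -273.6, 85.5]
tcp_rot: [3.14, -0.0, 1.724]
contact_force: [0.1, 0.0, -5.9]
opening: 0.227
```

```bash
python3 - <<'E'
from h import *
c=calibration('wrist');p,d=grab_frame('wrist');save('w14',p)
goto(461,-273,84,98.7)
E
```

```text
clk 16.8167 shift cm [ 0.068 -0.034  0.154] rot [ 0.0019 -0.0001  0.0012] rows 0.04134848171735123 0.01759243512373003 F [ 0.28  0.2  -6.93] op 0.218 pos [ 461.44 -273.63   85.55] rpy [179.89  -0.    98.77]
```

View pics/w14.png

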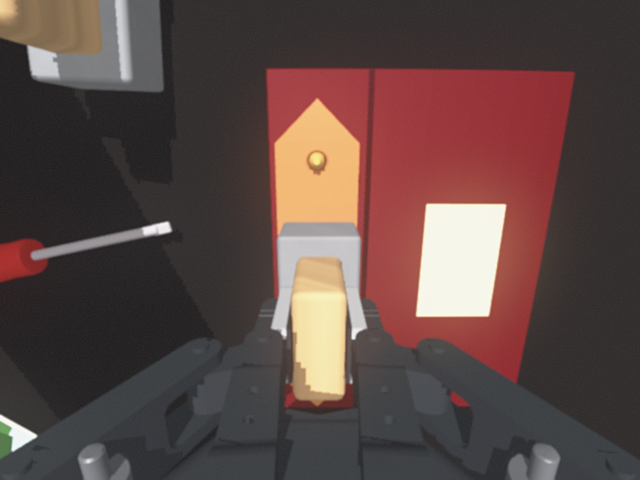

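>>> play_rows(rows=[[240,[0,0,0.05],[0,0,0]],[240,[0,0,0.1],[0,0,0]],[240,[0,0,0.1],[0,0,0]],[240,[0,0,0.1],[0,0,0]]])

```text
clock: 17.15
eef_pos: [461.6, -273.7, 84.8]
tcp_rot: [3.139, 0.0, 1.724]
contact_force: [-0.5, -0.8, -2.4]
opening: 0.224
```

>>> play_rows(rows=[[240,[0,0,0.04],[0,0,0]],[240,[0,0,0.06],[0,0,0]],[240,[0,0,0.06],[0,0,0]],[240,[0,0,0.06],[0,0,0]]])

```text
clock: 17.48
eef_pos: [461.7, -273.8, 84.7]
tcp_rot: [3.139, 0.0, 1.724]
contact_force: [-2.8, 0.5, 5.5]
opening: 0.223
```

Fully supported: the force went from −6 to +5.5 N at 84.7, as expected. I'll open gently and rise.

>>> play_rows(rows=[[200,[0,0,0],[0,0,0]],[170,[0,0,0],[0,0,0]],[130,[0,0,0],[0,0,0]],[100,[0,0,0],[0,0,0]],[100,[0,0,0],[0,0,0]],[100,[0,0,-0.5],[0,0,0]],[100,[0,0,-2],[0,0,0]],[100,[0,0,-5],[0,0,0]],[100,[0,0,-9],[0,0,0]],[100,[0,0,-12],[0,0,0]],[100,[0,0,-12],[0,0,0]],[100,[0,0,-12],[0,0,0]]])

```text
clock: 18.48
eef_pos: [462.4, -274.3, 206.2]
tcp_rot: [3.136, 0.003, 1.724]
contact_force: [-0.3, -0.5, -0.1]
opening: 0.609
```

```bash
python3 - <<'E'
from h import *
c=calibration('wrist');p,d=grab_frame('wrist');save('w15',p);np.savez('w15.npz',p=p,d=d,**c)
f=240/np.tan(np.radians(c['vfov'])/2)
K=np.array([[f,0,c['cx']],[0,f,c['cy']],[0,0,1.]])
v,u=np.mgrid[0:480,0:640];S=cv2.undistortPoints(np.stack([u,v],-1).reshape(-1,1,2).astype(float),K,np.array([c['k1'],0,0,0,0.])).reshape(-1,2)
D=d.reshape(-1);P=np.c_[S*D[:,None],D]@c['cam_to_world'][:3,:3].T+c['cam_to_world'][:3,3]
k=(abs(P[:,0]-461)<60)&(abs(P[:,1]+273)<70)&(D>0)
for lo,hi in((70,80),(108,122)):
    q=P[k&(P[:,2]>lo)&(P[:,2]<hi)];print(len(q),q.mean(0),cv2.minAreaRect(q[:,:2].astype(np.float32)))
goto(460,-273,200,98.7)
p,d=grab_frame('scene');save('s15',p)
E
```

```text
1871 [ 461.20631044 -267.7690691    75.42449073] ((462.3546142578125, -275.29986572265625), (38.104007720947266, 63.79730987548828), 8.72632884979248)
1828 [ 462.19113773 -273.79267777  115.17090075] ((462.19561767578125, -275.14239501953125), (19.91541862487793, 45.793426513671875), 9.389015197753906)
clk 18.5333 shift cm [ 0.094 -0.126  0.454] rot [0.003  0.0009 0.0011] rows 0.11516986773519589 0.02677168505697402 F [-0.96  0.43 -0.57] op 0.608 pos [ 461.37 -273.74  204.54] rpy [1.7983e+02 5.0000e-02 9.8770e+01]
```

View pics/w15.png

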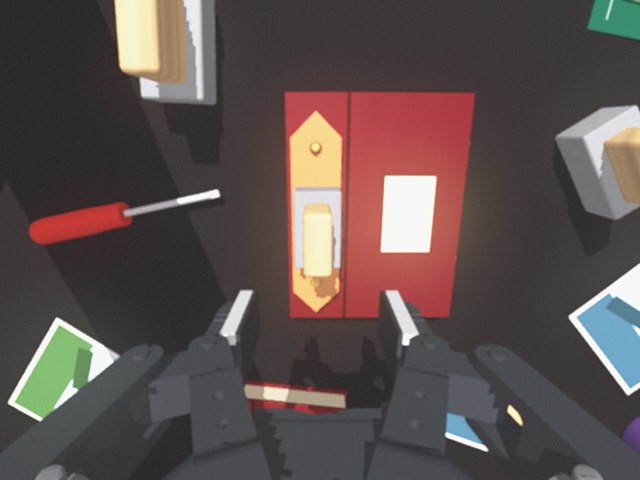

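View pics/s15.png

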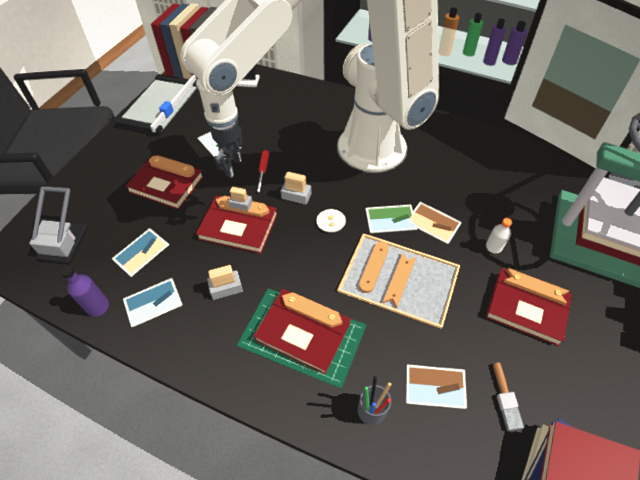

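The weight stands on the bar at (462,-275), top at about 115.2–116, axis 98.7°. The other two bars, the screwdriver and the dish look unmoved, and the arm is clear.

```bash
python3 -c "
from h import *
print(r.sign_off())"
```

```text
the job is handed in; nothing more can be done
None
```

The pointed-end bar is home over both posts of the unfinished album. The smallest weight (measured 64 x 38 mm block) stands lengthwise on it. I handed the job in at about 18.6 s; no verdict is reported.

- **Bar:** the album on the mat has pointed ends, so I took the pointed bar from the tray. After I let go, its top read 45.4–46.0 mm all along (46 mm expected). Both posts showed through it, and I estimate its centre within about 1 mm of the seat.
- **Weight:** it measured about 2–3 mm from the bar's centre. It was in line with the bar to within 1°, and the depth reading put its top at about 115 mm (116 mm expected).
- **Bystanders:** in the last pictures the other two bars, the screwdriver and the dish looked unmoved. I judged that by eye and did not measure it. The fingers were well clear of everything.
- **One disagreement:** my first top-view reading of the posts was about 23 mm off because I mis-scaled a pixel row. I caught it before lowering the bar, and the corrected reading matched the wrist camera to about 5 mm, so I lowered by the wrist camera.

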